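# Pack the repair kit from the test bench

## Robot

A 6-joint arm with a two-finger parallel gripper is mounted at the origin on the work surface. World frame = base frame: x ahead of the robot, y to its left, z up, the work surface at z = 0. Lengths are in m, angles in rad, forces in N, time in s.
With the tool pointing down it reaches from about 0.3 to 0.85 m from the base axis. Payload 4.2 kg.
Tool frame: the origin (TCP) lies on the centre line of the jaws, within the pads' length; the fingertips stand 8 mm ahead of it and the grasp point (between the pads) lies 11 mm behind it (manip.tip_reach is the distance from the TCP to the fingertips, in m); z points along the fingers, y is the line along which they close (so a half turn about z gives the same grasp; the last joint's range is limited). The gripper opens to 91 mm and grips with 3 to 60 N. Pads are 32 mm wide; open, the fingers measure 118 mm over their backs; the gripper's body (76 mm by 178 mm) begins 60 mm behind the grasp point.
Start: joints at [1.245, 0.32, 1.565, -0, 1.257, -0.02], TCP at [0.173, 0.548, 0.222] pointing down, gripper open.
Joint ranges: [-3.11, 3.11], [-0.84, 2.01], [0.21, 2.61], [-1.34, 4.49], [0.05, 2.63], [-2.56, 2.56]. Speed limits (rad/s): [2.57, 2.57, 3.14, 3.14, 3.14, 3.14].

## Interface

Orientations are given as [roll, pitch, yaw] about the fixed x, y, z axes, in that order (R = Rz(yaw) Ry(pitch) Rx(roll)).
In Python, from workcell import manip gives the robot as it stands.
- The arm moves only by the shell command python3 -m pendant 'ROWS' [OPENING] [FORCE]. ROWS is JSON, a list of rows, each an object of numbers: "x", "y", "z": the shift along the tool's x, y, z in m; "roll": the turn about the tool's z in degrees. A call has 1 to 20 rows; each row is the pose to reach, as a shift and turn from the pose commanded when the call began, along the tool's axes at that moment; what a row does not reach only later rows make up. A row lasts 1/8 s, in which the tool goes at most 62.5 mm and 10.7 degrees, less where a joint would pass 70% of its speed; a pose out of reach is approached as far as the arm can. A call with a gripper value outside its range is refused whole. OPENING is the finger opening in m, from 0 to 0.0912, set as the call begins (- or left out, the last holds). The fingers move at their own pace and stop on an object; FORCE is the grip in N (left out, the last holds). Time passes only in rows, so rows that repeat a pose let the fingers close. It gives the time, the measured TCP pose, the force, the opening and the grip force at its end, in the units of the state.
- manip.read_state(): the state, without advancing time (a new reading comes with each control period).
- manip.capture(name): name is "scene" or "top" or "wrist"; returns the picture (480x640x3 uint8, red, green, blue); there is no depth.
- manip.get_calibration(name): a dict with "fov_y" (degrees; the focal length in pixels is half the picture's height over the tangent of half this angle, whatever the lens; pixels are square), "cx", "cy" (the principal point, pixels), "k1" (the pictures are not rectified: a ray, as slopes to the right and down, at radius r is drawn at 1 + k1 r^2 times it, then the intrinsics apply), "eye" and "orientation" of the camera in the world. Camera axes: x right, y up, looking along -z (the intrinsics and any distortion apply to the point x, -y, -z); pixel columns grow to the right and rows downward; lengths in m; the calibration is good to about 2 mm. A picture is of the moment at which its call begins: read the wrist's pose just before it. get_calibration takes no time and is no camera call; for the wrist camera it gives the pose at the moment of the call.
- manip.hand_in(): hands the job in; it is judged then, once.
Trained networks look in the newest picture that a camera, given by its name, has taken for a name from the list of things; names that differ only in an ending like _2 or _b are one class to them, and where a whole thing is asked for, a point or a joint stands for the part that bears it (a point fixed in the world has none). Each returns a list of dicts, best first, with "p" (0 to 1); they miss things now and then, are a little off and sometimes report something else, mostly with a low value. They report only what shows in the picture. A call takes as long as a camera call.
- manip.trace(camera, label): "mask" (480x640 bool, what is visible of it) and "xy" ([column, row] in pixels, amid what is visible of it).
The state is a dict: "time_s": time; "joint_pos": joint angles; "qd": joint speeds; "effort": joint torques, N m; "tool_pos": TCP position; "tcp_rot": TCP orientation; "wrist_force": force on the tool from outside, world axes, zero at the start; "torque": the same for the moment, N m; "gripper_width": finger opening in m; "grip_force": force on a finger pad.
Only numpy, scipy, OpenCV 4.12 (cv2) and the standard library are available. Lean on these libraries where they do the work, as an engineer would, in place of code of your own. Each camera call takes 0.05 s, during which the arm holds its last target. There are 200 camera calls.

## Task

Pack the repair kit: put the sound blue capacitor, the sound red capacitor, the sound cream relay and the yellow board stop upright into the kit tray, each on the floor of the compartment of its own colour. The board stop has to be slid along its T-slot rail to the open end before it can be lifted out. Leave the scorched twins of the three parts where they stand.

Things in the scene. Friction and masses are not known exactly. Their poses are not given: they have to be found in the camera images.
- blue_good: Sound blue film capacitor, a plain box 44 long x 22 wide x 32 mm high with two small brass lugs on top, its casing clean all over; about 45 g. Stands upright on the table. Origin at the centre of its underside; x along its length, y across its width, z up.
- blue_burnt: Scorched twin of the blue part: the same blue film capacitor, a plain box 44 long x 22 wide x 32 mm high with two small brass lugs on top, but with a black burn band, 20 mm long, across the middle of its top and soot down its long sides. Stands upright on the table. Origin at the centre of its underside; x along its length, y across its width, z up. It stays where it is.
- red_good: Sound red film capacitor, a box 34 long x 24 wide x 28 mm high with two small steel lugs on top, its casing clean all over; about 35 g. Stands upright on the table. Origin at the centre of its underside; x along its length, y across its width, z up.
- red_burnt: Scorched twin of the red part: the same red film capacitor, a box 34 long x 24 wide x 28 mm high with two small steel lugs on top, but with a black burn band, 20 mm long, across the middle of its top and soot down its long sides. Stands upright on the table. Origin at the centre of its underside; x along its length, y across its width, z up. It stays where it is.
- cream_good: Sound cream relay, a box 38 long x 26 wide x 34 mm high with two small copper lugs on top, its casing clean all over; about 40 g. Stands upright on the table. Origin at the centre of its underside; x along its length, y across its width, z up.
- cream_burnt: Scorched twin of the cream part: the same cream relay, a box 38 long x 26 wide x 34 mm high with two small copper lugs on top, but with a black burn band, 20 mm long, across the middle of its top and soot down its long sides. Stands upright on the table. Origin at the centre of its underside; x along its length, y across its width, z up. It stays where it is.
- stop: Board stop in the rail's slot, 110 g: yellow head 34 long (x) x 24 wide (y) x 30 mm high, dark disc on top; below it a steel stem and T-foot (30 x 20 x 6 mm). Origin: centre of the foot's underside, 8 mm above the table in the rail; head 18 to 48 mm above origin. x along the slot as the rail's x. Slides freely, play 2 mm each side, 4 mm up. Stands upright on its foot.
- rail: Aluminium T-slot rail fixed to the table, 150 long x 40 wide x 24 mm high. Origin: centre of its underside; x along the slot, z up. Open at the x = +75 mm end; a red cap closes the x = -75 mm end. The stop can be lifted out only past the open end: its foot is clear once its origin is beyond x = +90 mm.
- tray: Black kit tray fixed to the table, 164 x 164 mm, floor 4 mm thick, walls and cross divider 4 mm thick, tops 13 mm above the table. Four compartments 76 x 76 mm inside with coloured floors. Origin: centre of its underside; z up. Compartment centres (x, y) mm: blue (40, 40), red (40, -40), cream (-40, -40), yellow (-40, 40).

How it is judged:
At the end, for the whole second after the job is handed in: Each sound part and the stop stands on the tray floor (underside within 4 mm of it, tilt under 0.12 rad), origin within 32 mm in x and y of the centre of the compartment of its colour, released and at rest; scorched parts within 25 mm of their start (x of blue_good in the frame of tray between 0.008 and 0.072 m and y of blue_good in the frame of tray between 0.008 and 0.072 m and z of each of blue_good, red_good, cream_good, stop in the frame of tray below 0.008 m and angle between each of blue_good, red_good, cream_good, stop's own z axis and vertical below 0.12 rad and linear speed of each of blue_good, red_good, cream_good, stop below 0.02 m/s and x of red_good in the frame of tray between 0.008 and 0.072 m and y of red_good in the frame of tray between -0.072 and -0.008 m and x of cream_good in the frame of tray between -0.072 and -0.008 m and y of cream_good in the frame of tray between -0.072 and -0.008 m and x of stop in the frame of tray between -0.072 and -0.008 m and y of stop in the frame of tray between 0.008 and 0.072 m and distance of each of blue_burnt, red_burnt, cream_burnt from where it was at the start of the episode below 0.025 m); the robot touches nothing.
It fails at once if the scorched blue part is moved more than 25 mm (distance of blue_burnt from where it was at the start of the episode above 0.025 m).
It fails at once if the scorched red part is moved more than 25 mm (distance of red_burnt from where it was at the start of the episode above 0.025 m).
It fails at once if the scorched cream part is moved more than 25 mm (distance of cream_burnt from where it was at the start of the episode above 0.025 m).
It also fails if it takes over 99 s, if anything falls off the work surface, if the arm or the gripper's body presses on something with over 40 N, if the wrist force passes 120 N, or if a joint passes its speed limit or range.

## Working session

There is one attempt and no reset: what is moved stays moved. The work goes in short steps, Python scripts to look and compute and a shell command to move; the robot and the scene stay as the last step left them, time stands still between calls to the robot, and variables do not carry over. Pictures are saved under pics/ and viewed, at most 14 in all, crops included, and the job is handed in when it is done.

```bash
mkdir -p pics; ls; cat > h.py <<'E'
import numpy as np, cv2
from workcell import manip
from scipy.spatial.transform import Rotation as R
def cal(n):
    return manip.get_calibration(n)
def rot(c):
    o=np.array(c["orientation"],float)
    return o if o.shape==(3,3) else R.from_euler('xyz',o).as_matrix() if o.size==3 else R.from_quat(o).as_matrix()
def KD(c):
    f=240/np.tan(np.radians(c["fov_y"])/2)
    return np.array([[f,0,c["cx"]],[0,f,c["cy"]],[0,0,1]]),np.array([c["k1"],0,0,0.])
def world(c,px,z):
    K,D=KD(c); p=cv2.undistortPoints(np.array(px,float).reshape(-1,1,2),K,D).reshape(-1,2)
    d=np.c_[p[:,0],-p[:,1],-np.ones(len(p))]@rot(c).T
    e=np.array(c["eye"]); return e+d*((z-e[2])/d[:,2])[:,None]
def pix(c,P):
    K,D=KD(c); q=(np.array(P,float).reshape(-1,3)-c["eye"])@rot(c); q=q*[1,-1,-1]
    return cv2.projectPoints(q,np.zeros(3),np.zeros(3),K,D)[0].reshape(-1,2)
E
python3 - <<'E'
from h import *
for n in("top","scene"):
    im=manip.capture(n); cv2.imwrite(f"pics/{n}0.png",im[...,::-1]); c=cal(n); print(n,c)
    if n=="top":
        for l in "blue_good blue_burnt red_good red_burnt cream_good cream_burnt stop rail tray".split():
            for d in manip.trace(n,l): print(l,round(d["p"],2),np.round(d["xy"]),d["mask"].sum(),np.round(world(c,d["xy"],.03)[0],3))
E
```

```text
pics
top {'fov_y': 42.448937148856004, 'cx': 319.301069985801, 'cy': 247.3548975781335, 'k1': -0.20414201120008124, 'eye': array([0.46392075, 0.01079322, 1.01869144]), 'orientation': array([ 0.08535952,  0.00641906, -1.55367227])}
blue_good 0.88 [374. 179.] 440 [ 0.661 -0.068  0.03 ]
blue_burnt 0.75 [363. 246.] 427 [ 0.551 -0.052  0.03 ]
red_good 0.63 [291. 242.] 308 [0.556 0.064 0.03 ]
red_burnt 0.74 [287. 309.] 338 [0.448 0.068 0.03 ]
red_burnt 0.48 [506. 299.] 398 [ 0.469 -0.286  0.03 ]
red_burnt 0.47 [377. 309.] 381 [ 0.451 -0.076  0.03 ]
cream_good 0.64 [302. 187.] 483 [0.647 0.048 0.03 ]
cream_burnt 0.69 [374. 310.] 380 [ 0.45 -0.07  0.03]
stop 0.87 [506. 298.] 388 [ 0.47  -0.287  0.03 ]
rail 0.87 [492. 286.] 2093 [ 0.489 -0.263  0.03 ]
tray 0.55 [144. 282.] 9563 [0.488 0.303 0.03 ]
scene {'fov_y': 45.285516450007066, 'cx': 319.3984899132324, 'cy': 240.5233295940557, 'k1': 0.05437359952046576, 'eye': array([1.09938518, 0.08260698, 0.848248  ]), 'orientation': array([0.58905513, 0.00219327, 1.72716235])}
```

```bash
python3 -c "
from h import *
print(manip.read_state(), cal('wrist'))"
```

```text
{'time_s': 0.55, 'joint_pos': array([ 1.24500961e+00,  3.19611770e-01,  1.56452726e+00, -2.24786710e-05,
        1.25740435e+00, -1.99950377e-02]), 'qd': array([ 0.00135479, -0.00174024, -0.00013459, -0.00068265, -0.00084066,
       -0.00156837]), 'effort': array([-5.58647134e-04, -4.12056506e+01, -2.32092583e+01,  7.27299484e-02,
        3.79887130e-02, -1.50217136e-05]), 'tool_pos': array([0.17310641, 0.54832544, 0.22195857]), 'tcp_rot': array([3.14154382e+00, 2.23650700e-05, 2.83580791e+00]), 'wrist_force': array([ 0.86793347, -0.49467879, -0.11611955]), 'torque': array([-0.04280364,  0.0030197 ,  0.03877381]), 'grip_force': 0.0, 'gripper_width': 0.09123504048000657} {'fov_y': 60.24378121178808, 'cx': 315.69577589047435, 'cy': 243.3465028104322, 'k1': -0.07880295092620107, 'eye': array([0.09272821, 0.57332607, 0.38443878]), 'orientation': array([-3.01240491e-01,  1.42555327e-04,  1.26516108e+00])}
```

View pics/top0.png

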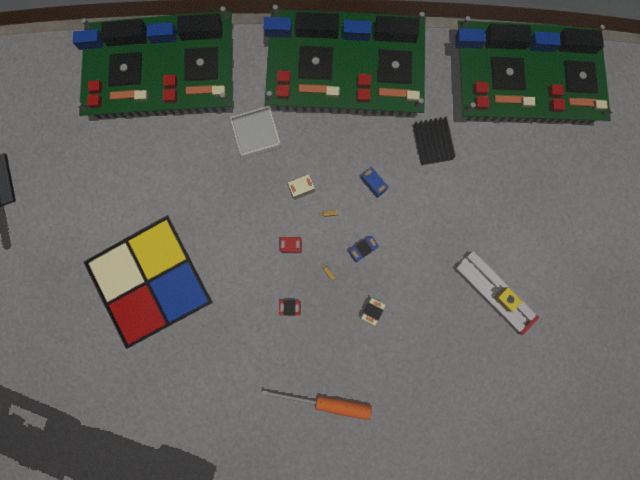

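View pics/scene0.png

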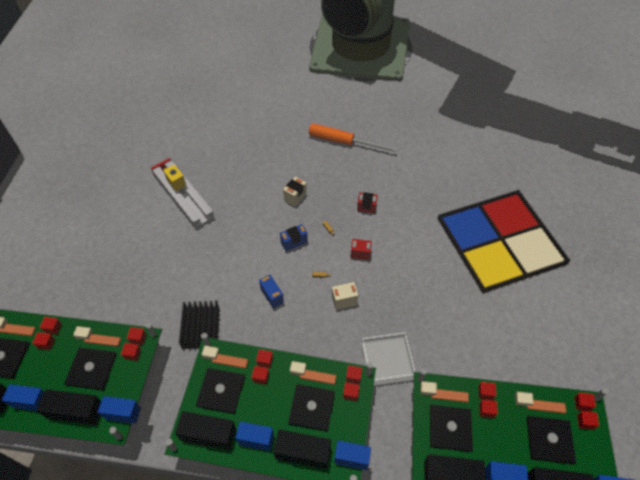

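The top view shows the sound parts at blue (374,181), red (290,244) and cream (301,187). The stop is at (510,299), and the rail's open end is at about (468,258). The tray is at (148,282) and the scorched twins are at (363,248), (290,307) and (373,311). The scene view agrees. Next I'll fit the box outlines in both views.

```bash
cat > fit.py <<'E'
from h import *
from scipy.optimize import minimize
def box(x,y,a,l,w,z0,z1):
    c,s=np.cos(a),np.sin(a)
    return [[x+c*u-s*v,y+s*u+c*v,z] for u in(-l/2,l/2) for v in(-w/2,w/2) for z in(z0,z1)]
def sil(c,P,S=4):
    h=cv2.convexHull(pix(c,P).astype(np.float32))
    m=np.zeros((480*S,640*S),np.uint8); cv2.fillConvexPoly(m,np.round((h+.5)*S-.5).astype(int),1); return m
def hullmask(m,S=4):
    m=m.astype(np.uint8); n,l,s,_=cv2.connectedComponentsWithStats(m); m=(l==1+np.argmax(s[1:,4])).astype(np.uint8)
    M=cv2.resize(m,None,fx=S,fy=S,interpolation=cv2.INTER_NEAREST)
    h=cv2.convexHull(cv2.findNonZero(M)); o=np.zeros_like(M); cv2.fillConvexPoly(o,h,1); return o
def fit(views,dims,x0,y0):
    hm=[(c,hullmask(m)) for c,m in views]
    def cost(p):
        t=0
        for c,m in hm:
            s=sil(c,box(*p,*dims)); t+=1-(s&m).sum()/max(1,(s|m).sum())
        return t/len(hm)
    best=None
    for a in np.arange(0,np.pi,np.pi/6):
        sx=np.array([[x0,y0,a]]+[[x0+.01,y0,a+.1],[x0,y0+.01,a+.1],[x0-.005,y0-.005,a+.4]])
        r=minimize(cost,sx[0],method="Nelder-Mead",options=dict(initial_simplex=sx,maxfev=120,xatol=1e-4,fatol=1e-4))
        if best is None or r.fun<best.fun: best=r
    return best
B={'blue_good':(.044,.022,0,.033),'blue_burnt':(.044,.022,0,.033),'red_good':(.034,.024,0,.029),'red_burnt':(.034,.024,0,.029),'cream_good':(.038,.026,0,.035),'cream_burnt':(.038,.026,0,.035),'stop':(.034,.024,.026,.058),'rail':(.15,.04,0,.024),'tray':(.164,.164,0,.013)}
E
time python3 - <<'E'
from fit import *
C={n:cal(n) for n in("top","scene")}
for n in C: manip.capture(n)
for l,d in B.items():
    v={n:(manip.trace(n,l) or [None])[0] for n in C}
    for sel in (("top",),("top","scene")):
        vv=[(C[n],v[n]["mask"]) for n in sel if v[n]]
        x,y,_=world(C["top"],v["top"]["xy"],.02)[0]
        r=fit(vv,d,x,y); print(l,len(vv),np.round(r.x,4),"deg",round(np.degrees(r.x[2])%180,1),"cost",round(r.fun,3), [np.round(t["xy"]) for t in v.values() if t] if len(sel)==2 else "")
E
```

```text
blue_good 1 [ 0.6593 -0.0694  0.6973] deg 40.0 cost 0.066 
blue_good 2 [ 0.6598 -0.0694  0.7013] deg 40.2 cost 0.07 [array([374., 177.]), array([273., 293.])]
blue_burnt 1 [ 0.5481 -0.0528  2.1881] deg 125.4 cost 0.073 
blue_burnt 2 [ 0.5488 -0.0524 -0.9863] deg 123.5 cost 0.089 [array([365., 250.]), array([292., 237.])]
red_good 1 [0.5533 0.0657 1.5872] deg 90.9 cost 0.021 
red_good 2 [0.5539 0.066  1.608 ] deg 92.1 cost 0.092 [array([290., 245.]), array([360., 253.])]
red_burnt 1 [0.4511 0.0651 1.5509] deg 88.9 cost 0.047 
red_burnt 2 [0.4515 0.0657 1.5695] deg 89.9 cost 0.082 [array([287., 310.]), array([366., 200.])]
cream_good 1 [0.6489 0.0505 1.9726] deg 113.0 cost 0.086 
cream_good 2 [0.6498 0.0512 1.9561] deg 112.1 cost 0.091 [array([302., 187.]), array([345., 294.])]
cream_burnt 1 [ 0.4475 -0.0693 -0.4345] deg 155.1 cost 0.078 
cream_burnt 2 [ 0.4485 -0.0691 -0.4655] deg 153.3 cost 0.08 [array([374., 310.]), array([293., 189.])]
stop 1 [ 0.4688 -0.2852  0.799 ] deg 45.8 cost 0.071 
stop 2 [ 0.4702 -0.2848  0.7751] deg 44.4 cost 0.16 [array([508., 299.]), array([176., 181.])]
rail 1 [ 0.4793 -0.2744  0.7929] deg 45.4 cost 0.12 
rail 2 [ 0.4816 -0.2739  0.8081] deg 46.3 cost 0.091 [array([491., 288.]), array([186., 203.])]
tray 1 [0.4881 0.3065 0.5119] deg 29.3 cost 0.041 
tray 2 [0.4901 0.306  0.5087] deg 29.1 cost 0.036 [array([146., 281.]), array([500., 240.])]
real	1m16.603s
user	1m12.971s
sys	0m2.155s
```

```bash
cat > go.py <<'E'
import sys; from h import *
x,y,z,a=map(float,sys.argv[1:5]); s=manip.read_state(); p=np.array(s["tool_pos"]); M=R.from_euler('xyz',s["tcp_rot"])
w=np.degrees(s["tcp_rot"][2]); d=M.inv().apply(np.array([x,y,z])-p)
j1=np.degrees(np.arctan2(y,x)); c=[b for b in(a-360,a-180,a,a+180,a+360) if abs(j1+90-b)<140]
b=min(c,key=lambda b:abs(j1+90-b-np.degrees(s["joint_pos"][5])))
roll=(j1+90-b-np.degrees(s["joint_pos"][5]))-(j1-np.degrees(s["joint_pos"][0]))
print("d",np.round(d,4),"roll",round(roll,1),"len",round(np.linalg.norm(d),3),"now",np.round(p,4),round(w,1),"t",s["time_s"],"grip",s["gripper_width"],s["grip_force"])
E
python3 go.py .6596 -.0694 .10 40.1
```

```text
d [-0.6499 -0.4426  0.1219] roll 122.4 len 0.796 now [0.1731 0.5483 0.222 ] 162.5 t 1.55 grip 0.09119187686895032 0.0
```

```bash
python3 -m pendant '[{"x":-0.65,"y":-0.4425,"z":0.0,"roll":122.4},{"x":-0.65,"y":-0.4425,"z":0.0,"roll":122.4},{"x":-0.65,"y":-0.4425,"z":0.0,"roll":122.4},{"x":-0.65,"y":-0.4425,"z":0.0,"roll":122.4},{"x":-0.65,"y":-0.4425,"z":0.0,"roll":122.4},{"x":-0.65,"y":-0.4425,"z":0.0,"roll":122.4},{"x":-0.65,"y":-0.4425,"z":0.0,"roll":122.4},{"x":-0.65,"y":-0.4425,"z":0.0,"roll":122.4},{"x":-0.65,"y":-0.4425,"z":0.0,"roll":122.4},{"x":-0.65,"y":-0.4425,"z":0.0,"roll":122.4},{"x":-0.65,"y":-0.4425,"z":0.0,"roll":122.4},{"x":-0.65,"y":-0.4425,"z":0.0,"roll":122.4},{"x":-0.65,"y":-0.4425,"z":0.0,"roll":122.4},{"x":-0.65,"y":-0.4425,"z":0.0,"roll":122.4},{"x":-0.65,"y":-0.4425,"z":0.0,"roll":122.4},{"x":-0.65,"y":-0.4425,"z":0.06,"roll":122.4},{"x":-0.65,"y":-0.4425,"z":0.122,"roll":122.4},{"x":-0.65,"y":-0.4425,"z":0.122,"roll":122.4}]' 0.05; python3 go.py .6596 -.0694 .016 40.1
python3 -c "
from h import *
cv2.imwrite('pics/w1.png',manip.capture('wrist')[...,::-1])"
```

```text
time_s: 3.8
tool_pos: [0.6553, -0.0675, 0.0956]
tcp_rot: [-3.133, 0.008, 0.701]
wrist_force: [0.2, -0.2, 0.8]
gripper_width: 0.0505
grip_force: 0.0
d [0.0026 0.0049 0.0795] roll 0.1 len 0.08 now [ 0.6553 -0.0675  0.0956] 40.2 t 3.8 grip 0.050479641641867135 0.0
```

View pics/w1.png

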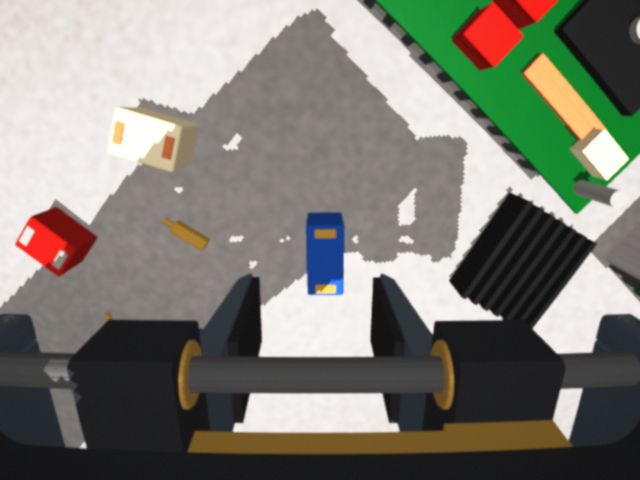

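The wrist view shows the clean blue part centred between the fingers at (325,253), well aligned. The arm was still settling when it was taken. Next I go down and grip.

```bash
python3 -m pendant '[{"z":0},{"z":0.04},{"z":0.084},{"z":0.084},{"z":0.084}]'; python3 go.py .6596 -.0694 .016 40.1;  python3 -m pendant '[{"z":0},{"z":0},{"z":0},{"z":0},{"z":-0.06},{"z":-0.09},{"z":-0.09},{"z":-0.09}]' 0.01 25; python3 go.py .4734 .2516 .021 29
```

```text
d [0.0002 0.002  0.0833] roll 0.1 len 0.083 now [ 0.6584 -0.068   0.0993] 40.2 t 3.85 grip 0.050200134130593724 0.0
d [ 0.0649 -0.3634  0.0792] roll 11.2 len 0.378 now [ 0.6584 -0.068   0.0993] 40.2 t 3.85 grip 0.050200134130593724 0.0validation failed for argument at $[0]...
validation failed for argument at $[0]...
```

```bash
python3 -m pendant '[{"x":0.0,"y":0.0,"z":0.04,"roll":0.0},{"x":0.0,"y":0.0,"z":0.084,"roll":0.0},{"x":0.0,"y":0.0,"z":0.084,"roll":0.0},{"x":0.0,"y":0.0,"z":0.084,"roll":0.0}]'; python3 go.py .6596 -.0694 .016 40.1
```

```text
time_s: 4.35
tool_pos: [0.6624, -0.0693, 0.0197]
tcp_rot: [3.137, -0.004, 0.7]
wrist_force: [0.8, -1.3, 1.2]
gripper_width: 0.0502
grip_force: 0.0
d [-0.0022 -0.0017  0.0037] roll 0.0 len 0.005 now [ 0.6624 -0.0693  0.0197] 40.1 t 4.35 grip 0.050154044793041835 0.0
```

```bash
python3 -m pendant '[{"x":0.0,"y":0.0,"z":0.0,"roll":0.0},{"x":0.0,"y":0.0,"z":0.0,"roll":0.0},{"x":0.0,"y":0.0,"z":0.0,"roll":0.0},{"x":0.0,"y":0.0,"z":0.0,"roll":0.0},{"x":0.0,"y":0.0,"z":-0.03,"roll":0.0},{"x":0.0,"y":0.0,"z":-0.08,"roll":0.0},{"x":0.0,"y":0.0,"z":-0.1,"roll":0.0},{"x":0.0,"y":0.0,"z":-0.1,"roll":0.0},{"x":0.0,"y":0.0,"z":-0.1,"roll":0.0},{"x":0.0,"y":0.0,"z":-0.1,"roll":0.0}]' 0.005 25; python3 go.py .4734 .2516 .021 29
```

```text
time_s: 5.6
tool_pos: [0.6588, -0.0692, 0.1141]
tcp_rot: [-3.139, 0.002, 0.699]
wrist_force: [-0.8, -0.1, -1.0]
gripper_width: 0.022
grip_force: 25.0
d [ 0.0649 -0.3646  0.0938] roll 11.1 len 0.382 now [ 0.6588 -0.0692  0.1141] 40.1 t 5.6 grip 0.021996692280794015 24.99990552663803
```

```bash
python3 -m pendant '[{"x":0.064,"y":-0.365,"z":0.0,"roll":11.0},{"x":0.064,"y":-0.365,"z":0.0,"roll":11.0},{"x":0.064,"y":-0.365,"z":0.0,"roll":11.0},{"x":0.064,"y":-0.365,"z":0.0,"roll":11.0},{"x":0.064,"y":-0.365,"z":0.0,"roll":11.0},{"x":0.064,"y":-0.365,"z":0.0,"roll":11.0},{"x":0.064,"y":-0.365,"z":0.0,"roll":11.0},{"x":0.064,"y":-0.365,"z":0.0,"roll":11.0},{"x":0.064,"y":-0.365,"z":0.0,"roll":11.0},{"x":0.064,"y":-0.365,"z":0.04,"roll":11.0},{"x":0.064,"y":-0.365,"z":0.08,"roll":11.0},{"x":0.064,"y":-0.365,"z":0.094,"roll":11.0},{"x":0.064,"y":-0.365,"z":0.094,"roll":11.0},{"x":0.064,"y":-0.365,"z":0.094,"roll":11.0},{"x":0.064,"y":-0.365,"z":0.094,"roll":11.0},{"x":0.064,"y":-0.365,"z":0.094,"roll":11.0}]'; python3 go.py .4734 .2516 .021 29
```

```text
time_s: 7.6
tool_pos: [0.474, 0.2513, 0.0225]
tcp_rot: [-3.142, -0.001, 0.507]
wrist_force: [1.3, -0.1, -0.1]
gripper_width: 0.0218
grip_force: 25.0
d [-0.0004 -0.0006  0.0015] roll 0.1 len 0.002 now [0.474  0.2513 0.0225] 29.1 t 7.6 grip 0.021788781936187347 24.99984383583069
```

```bash
python3 -m pendant '[{"x":0.0,"y":0.0,"z":0.001,"roll":0.0},{"x":0.0,"y":0.0,"z":0.001,"roll":0.0},{"x":0.0,"y":0.0,"z":0.001,"roll":0.0},{"x":0.0,"y":0.0,"z":-0.03,"roll":0.0},{"x":0.0,"y":0.0,"z":-0.08,"roll":0.0},{"x":0.0,"y":0.0,"z":-0.1,"roll":0.0},{"x":0.0,"y":0.0,"z":-0.1,"roll":0.0},{"x":0.0,"y":0.0,"z":-0.1,"roll":0.0}]' 0.034; python3 go.py .5536 .0658 .016 91
```

```text
time_s: 8.6
tool_pos: [0.4729, 0.2508, 0.1208]
tcp_rot: [-3.141, 0.002, 0.508]
wrist_force: [-0.3, -0.1, -0.0]
gripper_width: 0.0343
grip_force: 0.0
d [-0.0192  0.2009  0.1049] roll -61.9 len 0.227 now [0.4729 0.2508 0.1208] 29.1 t 8.6 grip 0.03429350766675995 0.0
```

```bash
python3 -m pendant '[{"x":-0.019,"y":0.201,"z":0.0,"roll":-62.0},{"x":-0.019,"y":0.201,"z":0.0,"roll":-62.0},{"x":-0.019,"y":0.201,"z":0.0,"roll":-62.0},{"x":-0.019,"y":0.201,"z":0.0,"roll":-62.0},{"x":-0.019,"y":0.201,"z":0.0,"roll":-62.0},{"x":-0.019,"y":0.201,"z":0.0,"roll":-62.0},{"x":-0.019,"y":0.201,"z":0.0,"roll":-62.0},{"x":-0.019,"y":0.201,"z":0.0,"roll":-62.0},{"x":-0.019,"y":0.201,"z":0.03,"roll":-62.0},{"x":-0.019,"y":0.201,"z":0.045,"roll":-62.0},{"x":-0.019,"y":0.201,"z":0.045,"roll":-62.0}]' 0.048; python3 go.py .5536 .0658 .016 91
python3 -c "
from h import *
cv2.imwrite('pics/w2.png',manip.capture('wrist')[...,::-1])"
```

```text
time_s: 9.98
tool_pos: [0.5538, 0.0663, 0.0757]
tcp_rot: [-3.139, 0.0, 1.589]
wrist_force: [-0.5, 0.2, 0.8]
gripper_width: 0.0482
grip_force: 0.0
d [-0.0005 -0.0001  0.0597] roll 0.0 len 0.06 now [0.5538 0.0663 0.0757] 91.0 t 9.975 grip 0.04815500065333572 0.0
```

View pics/w2.png

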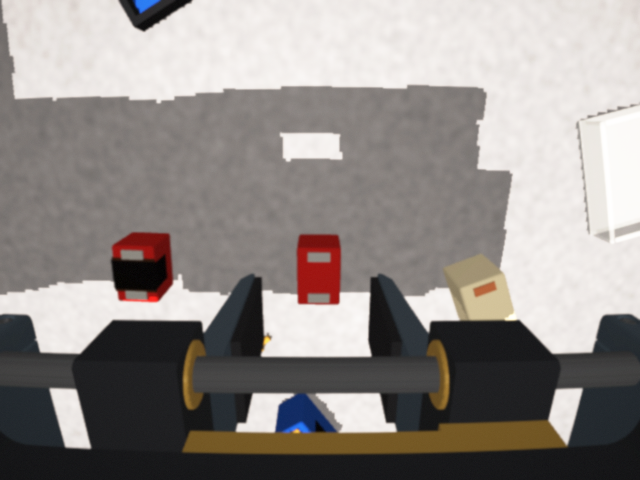

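The clean red part sits centred between the fingers at (319,269), and its scorched twin at (141,266) is well clear. Next I go down, grip and lift.

```bash
python3 -m pendant '[{"x":0.0,"y":0.0,"z":0.04,"roll":0.0},{"x":0.0,"y":0.0,"z":0.06,"roll":0.0},{"x":0.0,"y":0.0,"z":0.06,"roll":0.0},{"x":0.0,"y":0.0,"z":0.06,"roll":0.0}]' && python3 -m pendant '[{"x":0.0,"y":0.0,"z":0.0,"roll":0.0},{"x":0.0,"y":0.0,"z":0.0,"roll":0.0},{"x":0.0,"y":0.0,"z":0.0,"roll":0.0},{"x":0.0,"y":0.0,"z":0.0,"roll":0.0},{"x":0.0,"y":0.0,"z":-0.03,"roll":0.0},{"x":0.0,"y":0.0,"z":-0.08,"roll":0.0},{"x":0.0,"y":0.0,"z":-0.1,"roll":0.0},{"x":0.0,"y":0.0,"z":-0.1,"roll":0.0},{"x":0.0,"y":0.0,"z":-0.1,"roll":0.0}]' 0.005 25; python3 go.py .4346 .3216 .021 119
```

```text
time_s: 10.52
tool_pos: [0.556, 0.0664, 0.0183]
tcp_rot: [3.139, -0.0, 1.589]
wrist_force: [0.4, 0.0, 0.2]
gripper_width: 0.048
grip_force: 0.0
time_s: 11.65
tool_pos: [0.5538, 0.0662, 0.1156]
tcp_rot: [-3.139, 0.0, 1.59]
wrist_force: [-0.2, -0.1, -1.2]
gripper_width: 0.0239
grip_force: 25.0
d [ 0.2576 -0.1142  0.0949] roll -27.9 len 0.297 now [0.5538 0.0662 0.1156] 91.1 t 11.65 grip 0.023882541994976737 24.99897390604019
```

```bash
python3 -m pendant '[{"x":0.2575,"y":-0.114,"z":0.0,"roll":-28.0},{"x":0.2575,"y":-0.114,"z":0.0,"roll":-28.0},{"x":0.2575,"y":-0.114,"z":0.0,"roll":-28.0},{"x":0.2575,"y":-0.114,"z":0.0,"roll":-28.0},{"x":0.2575,"y":-0.114,"z":0.0,"roll":-28.0},{"x":0.2575,"y":-0.114,"z":0.0,"roll":-28.0},{"x":0.2575,"y":-0.114,"z":0.0,"roll":-28.0},{"x":0.2575,"y":-0.114,"z":0.0,"roll":-28.0},{"x":0.2575,"y":-0.114,"z":0.04,"roll":-28.0},{"x":0.2575,"y":-0.114,"z":0.08,"roll":-28.0},{"x":0.2575,"y":-0.114,"z":0.095,"roll":-28.0},{"x":0.2575,"y":-0.114,"z":0.095,"roll":-28.0},{"x":0.2575,"y":-0.114,"z":0.095,"roll":-28.0},{"x":0.2575,"y":-0.114,"z":0.095,"roll":-28.0},{"x":0.2575,"y":-0.114,"z":0.096,"roll":-28.0},{"x":0.2575,"y":-0.114,"z":0.096,"roll":-28.0}]' && python3 -m pendant '[{"x":0.0,"y":0.0,"z":0.0,"roll":0.0},{"x":0.0,"y":0.0,"z":0.0,"roll":0.0},{"x":0.0,"y":0.0,"z":0.0,"roll":0.0},{"x":0.0,"y":0.0,"z":-0.03,"roll":0.0},{"x":0.0,"y":0.0,"z":-0.08,"roll":0.0},{"x":0.0,"y":0.0,"z":-0.1,"roll":0.0},{"x":0.0,"y":0.0,"z":-0.1,"roll":0.0},{"x":0.0,"y":0.0,"z":-0.1,"roll":0.0}]' 0.036;  python3 go.py .6494 .0510 .017 112.5
```

```text
time_s: 13.65
tool_pos: [0.436, 0.3216, 0.0211]
tcp_rot: [3.141, -0.0, 2.078]
wrist_force: [-0.2, 0.4, -1.2]
gripper_width: 0.0239
grip_force: 25.0
time_s: 14.65
tool_pos: [0.4353, 0.3211, 0.1199]
tcp_rot: [-3.14, 0.0, 2.078]
wrist_force: [0.5, -1.6, -0.8]
gripper_width: 0.0361
grip_force: 0.0
d [-0.3401  0.0561  0.1028] roll 6.6 len 0.36 now [0.4353 0.3211 0.1199] 119.1 t 14.65 grip 0.036141341952503965 0.0
```

```bash
python3 -m pendant '[{"x":-0.34,"y":0.056,"z":0.0,"roll":6.6},{"x":-0.34,"y":0.056,"z":0.0,"roll":6.6},{"x":-0.34,"y":0.056,"z":0.0,"roll":6.6},{"x":-0.34,"y":0.056,"z":0.0,"roll":6.6},{"x":-0.34,"y":0.056,"z":0.0,"roll":6.6},{"x":-0.34,"y":0.056,"z":0.0,"roll":6.6},{"x":-0.34,"y":0.056,"z":0.0,"roll":6.6},{"x":-0.34,"y":0.056,"z":0.0,"roll":6.6},{"x":-0.34,"y":0.056,"z":0.03,"roll":6.6},{"x":-0.34,"y":0.056,"z":0.045,"roll":6.6},{"x":-0.34,"y":0.056,"z":0.045,"roll":6.6},{"x":-0.34,"y":0.056,"z":0.045,"roll":6.6}]' 0.05; python3 go.py .6494 .0510 .017 112.5
python3 -c "
from h import *
cv2.imwrite('pics/w3.png',manip.capture('wrist')[...,::-1])"
```

```text
time_s: 16.15
tool_pos: [0.6505, 0.0522, 0.0767]
tcp_rot: [3.14, 0.0, 1.964]
wrist_force: [0.0, 0.4, -0.7]
gripper_width: 0.05
grip_force: 0.0
d [-0.0006 -0.0016  0.0597] roll 0.0 len 0.06 now [0.6505 0.0522 0.0767] 112.5 t 16.15 grip 0.049957208187306916 0.0
```

View pics/w3.png

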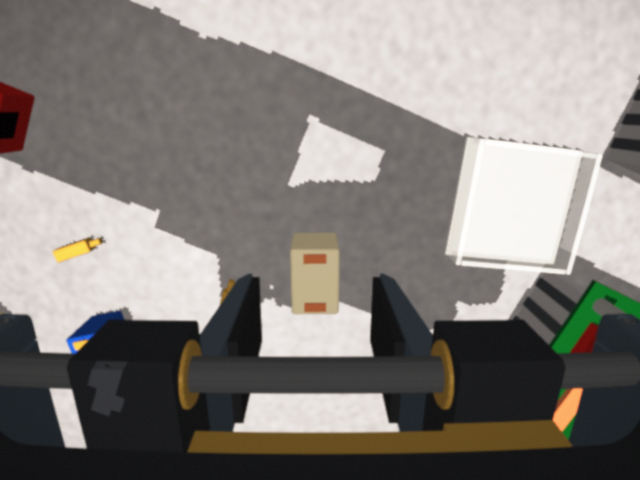

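The clean cream part is centred between the fingers at (316,280). Next I grip and lift it.

```bash
python3 -m pendant '[{"x":0.0,"y":0.0,"z":0.04,"roll":0.0},{"x":0.0,"y":0.0,"z":0.059,"roll":0.0},{"x":0.0,"y":0.0,"z":0.059,"roll":0.0},{"x":0.0,"y":0.0,"z":0.059,"roll":0.0}]' && python3 -m pendant '[{"x":0.0,"y":0.0,"z":0.0,"roll":0.0},{"x":0.0,"y":0.0,"z":0.0,"roll":0.0},{"x":0.0,"y":0.0,"z":0.0,"roll":0.0},{"x":0.0,"y":0.0,"z":0.0,"roll":0.0},{"x":0.0,"y":0.0,"z":-0.03,"roll":0.0},{"x":0.0,"y":0.0,"z":-0.08,"roll":0.0},{"x":0.0,"y":0.0,"z":-0.1,"roll":0.0},{"x":0.0,"y":0.0,"z":-0.1,"roll":0.0},{"x":0.0,"y":0.0,"z":-0.1,"roll":0.0}]' 0.005 25; python3 go.py .5046 .3604 .022 119
```

```text
time_s: 16.7
tool_pos: [0.6513, 0.0518, 0.0184]
tcp_rot: [3.139, 0.001, 1.963]
wrist_force: [0.0, -0.1, 0.3]
gripper_width: 0.0501
grip_force: 0.0
time_s: 17.82
tool_pos: [0.6492, 0.0516, 0.1155]
tcp_rot: [-3.139, -0.001, 1.963]
wrist_force: [0.1, 0.2, -0.2]
gripper_width: 0.0258
grip_force: 25.0
d [ 0.3406 -0.0153  0.0938] roll -6.5 len 0.354 now [0.6492 0.0516 0.1155] 112.5 t 17.825 grip 0.0258175852172824 24.999675750732422
```

```bash
python3 -m pendant '[{"x":0.3405,"y":-0.015,"z":0.0,"roll":-6.5},{"x":0.3405,"y":-0.015,"z":0.0,"roll":-6.5},{"x":0.3405,"y":-0.015,"z":0.0,"roll":-6.5},{"x":0.3405,"y":-0.015,"z":0.0,"roll":-6.5},{"x":0.3405,"y":-0.015,"z":0.0,"roll":-6.5},{"x":0.3405,"y":-0.015,"z":0.0,"roll":-6.5},{"x":0.3405,"y":-0.015,"z":0.0,"roll":-6.5},{"x":0.3405,"y":-0.015,"z":0.0,"roll":-6.5},{"x":0.3405,"y":-0.015,"z":0.04,"roll":-6.5},{"x":0.3405,"y":-0.015,"z":0.08,"roll":-6.5},{"x":0.3405,"y":-0.015,"z":0.094,"roll":-6.5},{"x":0.3405,"y":-0.015,"z":0.094,"roll":-6.5},{"x":0.3405,"y":-0.015,"z":0.094,"roll":-6.5},{"x":0.3405,"y":-0.015,"z":0.094,"roll":-6.5},{"x":0.3405,"y":-0.015,"z":0.095,"roll":-6.5},{"x":0.3405,"y":-0.015,"z":0.095,"roll":-6.5}]' && python3 -m pendant '[{"x":0.0,"y":0.0,"z":0.0,"roll":0.0},{"x":0.0,"y":0.0,"z":0.0,"roll":0.0},{"x":0.0,"y":0.0,"z":0.0,"roll":0.0},{"x":0.0,"y":0.0,"z":-0.03,"roll":0.0},{"x":0.0,"y":0.0,"z":-0.08,"roll":0.0},{"x":0.0,"y":0.0,"z":-0.1,"roll":0.0},{"x":0.0,"y":0.0,"z":-0.1,"roll":0.0},{"x":0.0,"y":0.0,"z":-0.1,"roll":0.0}]' 0.038;  python3 go.py .4695 -.285 .12 45.7
python3 -c "
from h import *
cv2.imwrite('pics/t1.png',manip.capture('top')[...,::-1])"
```

```text
time_s: 19.82
tool_pos: [0.5061, 0.3606, 0.022]
tcp_rot: [3.141, -0.0, 2.077]
wrist_force: [0.8, -0.7, 0.5]
gripper_width: 0.0254
grip_force: 25.0
time_s: 20.82
tool_pos: [0.5054, 0.3601, 0.1207]
tcp_rot: [-3.139, 0.0, 2.077]
wrist_force: [0.3, 0.5, -0.4]
gripper_width: 0.0382
grip_force: 0.0
d [-0.5469 -0.3439  0.0016] roll 73.3 len 0.646 now [0.5054 0.3601 0.1207] 119.0 t 20.825 grip 0.038158068983944214 0.0
```

View pics/t1.png

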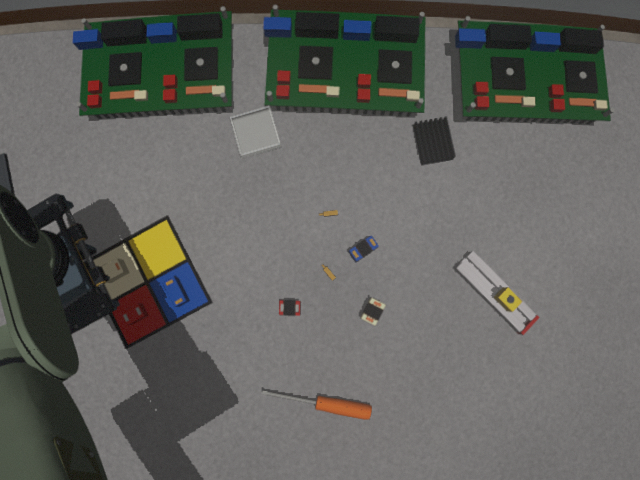

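All three parts stand in their own compartments: blue (178,289), red (134,314), cream (118,268). The twins have not moved. Next is the stop.

```bash
python3 -m pendant '[{"x":-0.547,"y":-0.344,"z":0.0,"roll":73.3},{"x":-0.547,"y":-0.344,"z":0.0,"roll":73.3},{"x":-0.547,"y":-0.344,"z":0.0,"roll":73.3},{"x":-0.547,"y":-0.344,"z":0.0,"roll":73.3},{"x":-0.547,"y":-0.344,"z":0.0,"roll":73.3},{"x":-0.547,"y":-0.344,"z":0.0,"roll":73.3},{"x":-0.547,"y":-0.344,"z":0.0,"roll":73.3},{"x":-0.547,"y":-0.344,"z":0.0,"roll":73.3},{"x":-0.547,"y":-0.344,"z":0.0,"roll":73.3},{"x":-0.547,"y":-0.344,"z":0.0,"roll":73.3},{"x":-0.547,"y":-0.344,"z":0.0,"roll":73.3},{"x":-0.547,"y":-0.344,"z":0.0,"roll":73.3},{"x":-0.547,"y":-0.344,"z":0.0,"roll":73.3},{"x":-0.547,"y":-0.344,"z":0.0,"roll":73.3},{"x":-0.547,"y":-0.344,"z":0.0,"roll":73.3},{"x":-0.547,"y":-0.344,"z":0.0,"roll":73.3},{"x":-0.547,"y":-0.344,"z":0.0,"roll":73.3}]' 0.05; python3 go.py .4695 -.285 .039 45.7
python3 - <<'E'
from fit import *
c=cal('wrist'); cv2.imwrite('pics/w4.png',manip.capture('wrist')[...,::-1])
for l,x,y in(('stop',.4695,-.285),('rail',.481,-.274)):
    t=manip.trace('wrist',l)
    if t: r=fit([(c,t[0]['mask'])],B[l],x,y); print(l,t[0]['p'],t[0]['xy'],r.x,np.degrees(r.x[2])%180,r.fun)
E
```

```text
time_s: 23.0
tool_pos: [0.4703, -0.2844, 0.122]
tcp_rot: [3.142, -0.0, 0.798]
wrist_force: [0.4, 1.5, -0.1]
gripper_width: 0.0501
grip_force: 0.0
d [-0.001  -0.0001  0.083 ] roll 0.0 len 0.083 now [ 0.4703 -0.2844  0.122 ] 45.7 t 23.0 grip 0.05006803305236489 0.0
stop 0.62 [317.4, 254.9] [ 0.4720105  -0.28435461  0.80851957] 46.324758791769185 0.03939014477470948
rail 0.89 [316.7, 192.3] [ 0.48341964 -0.27245828  0.7992407 ] 45.79311901486213 0.045555689198941596
```

View pics/w4.png

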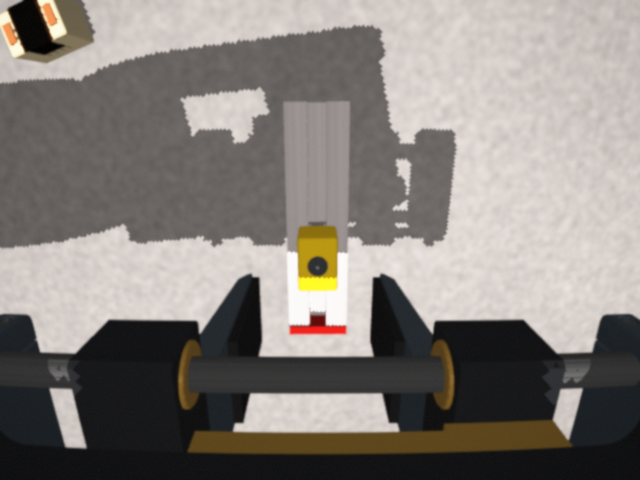

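The yellow stop is centred between the fingers at (317,257). The rail runs straight up the picture (along tool x) to its open end at row 100, so I can grip and slide along tool +x.

```bash
python3 -m pendant '[{"x":0.001,"y":0.0,"z":0.04,"roll":0.0},{"x":0.001,"y":0.0,"z":0.083,"roll":0.0},{"x":0.001,"y":0.0,"z":0.083,"roll":0.0},{"x":0.001,"y":0.0,"z":0.083,"roll":0.0}]' && python3 -m pendant '[{"x":0.0,"y":0.0,"z":0.0,"roll":0.0},{"x":0.0,"y":0.0,"z":0.0,"roll":0.0},{"x":0.0,"y":0.0,"z":0.0,"roll":0.0},{"x":0.0,"y":0.0,"z":0.0,"roll":0.0},{"x":0.0,"y":0.0,"z":0.0,"roll":0.0},{"x":0.0,"y":0.0,"z":-0.002,"roll":0.0},{"x":0.0,"y":0.0,"z":-0.002,"roll":0.0},{"x":0.01,"y":0.0,"z":-0.002,"roll":0.0},{"x":0.02,"y":0.0,"z":-0.002,"roll":0.0},{"x":0.02,"y":0.0,"z":-0.002,"roll":0.0}]' 0.005 25; python3 go.py .547 -.2078 .043 45.7
```

```text
time_s: 23.65
tool_pos: [0.4718, -0.2845, 0.0401]
tcp_rot: [3.14, -0.001, 0.797]
wrist_force: [0.3, -0.1, -0.2]
gripper_width: 0.0494
grip_force: 0.0
time_s: 24.9
tool_pos: [0.4856, -0.2689, 0.0408]
tcp_rot: [-3.142, -0.0, 0.799]
wrist_force: [0.0, -0.2, -1.4]
gripper_width: 0.0241
grip_force: 25.0
d [ 0.0866  0.0014 -0.0022] roll 0.1 len 0.087 now [ 0.4856 -0.2689  0.0408] 45.8 t 24.9 grip 0.024084285945702708 24.983258843421936
```

```bash
python3 -m pendant '[{"x":0.015,"y":0.0,"z":0.0,"roll":0.0},{"x":0.03,"y":0.0,"z":0.0,"roll":0.0},{"x":0.045,"y":0.0,"z":0.0,"roll":0.0},{"x":0.06,"y":0.0,"z":0.0,"roll":0.0},{"x":0.075,"y":0.0,"z":0.0,"roll":0.0},{"x":0.09,"y":0.0,"z":0.0,"roll":0.0},{"x":0.1,"y":0.0,"z":0.0,"roll":0.0},{"x":0.1,"y":0.0,"z":0.0,"roll":0.0},{"x":0.1,"y":0.0,"z":0.0,"roll":0.0}]'; python3 go.py .547 -.2078 .043 45.7
python3 -c "
from h import *
cv2.imwrite('pics/t2.png',manip.capture('scene')[100:340,60:380,::-1].repeat(2,0).repeat(2,1))"
```

```text
time_s: 26.02
tool_pos: [0.5544, -0.1982, 0.0408]
tcp_rot: [-3.141, 0.0, 0.797]
wrist_force: [1.1, 0.2, -1.5]
gripper_width: 0.0239
grip_force: 25.0
d [-0.0121  0.0014 -0.0022] roll -0.0 len 0.012 now [ 0.5544 -0.1982  0.0408] 45.7 t 26.025 grip 0.023915508304843496 24.983054101467133
```

View pics/t2.png

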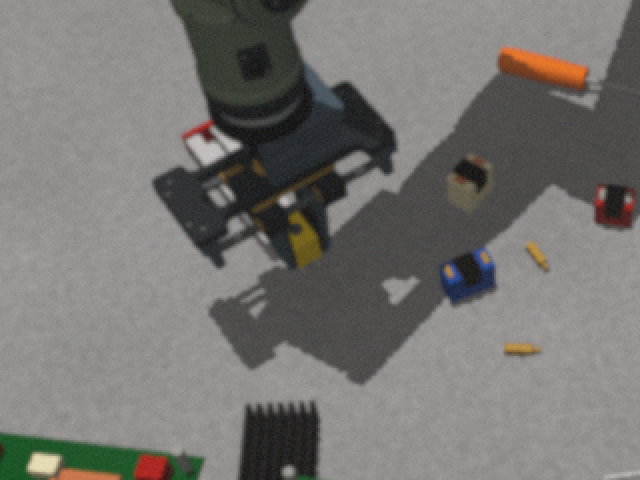

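The stop is held past the rail's open end with no contact force, so I lift it.

```bash
python3 -m pendant '[{"x":0.0,"y":0.0,"z":-0.02,"roll":0.0},{"x":0.0,"y":0.0,"z":-0.06,"roll":0.0},{"x":0.0,"y":0.0,"z":-0.1,"roll":0.0},{"x":0.0,"y":0.0,"z":-0.1,"roll":0.0},{"x":0.0,"y":0.0,"z":-0.1,"roll":0.0}]'; python3 go.py .5434 .2904 .036 119
```

```text
time_s: 26.7
tool_pos: [0.5538, -0.1981, 0.1401]
tcp_rot: [-3.14, 0.001, 0.797]
wrist_force: [-0.1, 0.2, -1.1]
gripper_width: 0.0242
grip_force: 25.0
d [ 0.3421 -0.3487  0.1044] roll -73.4 len 0.5 now [ 0.5538 -0.1981  0.1401] 45.6 t 26.7 grip 0.0241667573721608 24.983104169368744
```

```bash
python3 -m pendant '[{"x":0.342,"y":-0.3485,"z":0.0,"roll":-73.4},{"x":0.342,"y":-0.3485,"z":0.0,"roll":-73.4},{"x":0.342,"y":-0.3485,"z":0.0,"roll":-73.4},{"x":0.342,"y":-0.3485,"z":0.0,"roll":-73.4},{"x":0.342,"y":-0.3485,"z":0.0,"roll":-73.4},{"x":0.342,"y":-0.3485,"z":0.0,"roll":-73.4},{"x":0.342,"y":-0.3485,"z":0.0,"roll":-73.4},{"x":0.342,"y":-0.3485,"z":0.0,"roll":-73.4},{"x":0.342,"y":-0.3485,"z":0.0,"roll":-73.4},{"x":0.342,"y":-0.3485,"z":0.0,"roll":-73.4},{"x":0.342,"y":-0.3485,"z":0.0,"roll":-73.4},{"x":0.342,"y":-0.3485,"z":0.0,"roll":-73.4},{"x":0.342,"y":-0.3485,"z":0.03,"roll":-73.4},{"x":0.342,"y":-0.3485,"z":0.06,"roll":-73.4},{"x":0.342,"y":-0.3485,"z":0.08,"roll":-73.4},{"x":0.342,"y":-0.3485,"z":0.09,"roll":-73.4},{"x":0.342,"y":-0.3485,"z":0.1,"roll":-73.4},{"x":0.342,"y":-0.3485,"z":0.104,"roll":-73.4},{"x":0.342,"y":-0.3485,"z":0.104,"roll":-73.4},{"x":0.342,"y":-0.3485,"z":0.104,"roll":-73.4}]'; python3 go.py .5434 .2904 .036 119
```

```text
time_s: 29.2
tool_pos: [0.5447, 0.2904, 0.0376]
tcp_rot: [3.14, -0.0, 2.078]
wrist_force: [-0.6, -0.7, -1.2]
gripper_width: 0.0236
grip_force: 25.0
d [ 0.0007 -0.0011  0.0016] roll 0.1 len 0.002 now [0.5447 0.2904 0.0376] 119.1 t 29.2 grip 0.023618227319477776 24.983175694942474
```

```bash
python3 -m pendant '[{"x":0.0,"y":0.0,"z":0.0005,"roll":0.0},{"x":0.0,"y":0.0,"z":0.001,"roll":0.0},{"x":0.0,"y":0.0,"z":0.001,"roll":0.0},{"x":0.0,"y":0.0,"z":0.001,"roll":0.0}]'
```

```text
time_s: 29.7
tool_pos: [0.5443, 0.2901, 0.036]
tcp_rot: [3.142, -0.0, 2.078]
wrist_force: [0.1, 0.5, -1.5]
gripper_width: 0.0238
grip_force: 25.0
```

```bash
python3 -m pendant '[{"x":0.0,"y":0.0,"z":0.0005,"roll":0.0},{"x":0.0,"y":0.0,"z":0.001,"roll":0.0},{"x":0.0,"y":0.0,"z":0.001,"roll":0.0},{"x":0.0,"y":0.0,"z":0.001,"roll":0.0}]'
```

```text
time_s: 30.2
tool_pos: [0.5444, 0.2902, 0.0357]
tcp_rot: [3.141, -0.0, 2.078]
wrist_force: [-2.3, -0.6, 5.6]
gripper_width: 0.0236
grip_force: 25.0
```

Contact: the force went from -1.5 to +5.6 N. Release, lift, back away and look.

```bash
python3 -m pendant '[{"x":0.0,"y":0.0,"z":0.0,"roll":0.0},{"x":0.0,"y":0.0,"z":0.0,"roll":0.0},{"x":0.0,"y":0.0,"z":0.0,"roll":0.0},{"x":0.0,"y":0.0,"z":-0.03,"roll":0.0},{"x":0.0,"y":0.0,"z":-0.08,"roll":0.0},{"x":0.0,"y":0.0,"z":-0.13,"roll":0.0},{"x":0.0,"y":0.0,"z":-0.15,"roll":0.0},{"x":0.06,"y":0.0,"z":-0.15,"roll":0.0},{"x":0.12,"y":0.0,"z":-0.15,"roll":0.0},{"x":0.18,"y":0.0,"z":-0.15,"roll":0.0},{"x":0.24,"y":0.0,"z":-0.15,"roll":0.0},{"x":0.24,"y":0.0,"z":-0.15,"roll":0.0},{"x":0.24,"y":0.0,"z":-0.15,"roll":0.0},{"x":0.24,"y":0.0,"z":-0.15,"roll":0.0}]' 0.04
python3 - <<'E'
from fit import *
C={n:cal(n) for n in("top","scene")}; ims={n:manip.capture(n) for n in C}
cv2.imwrite("pics/end.png",np.hstack([np.kron(ims["top"][200:360,60:260],np.ones((2,2,1))),np.kron(ims["scene"][160:320,400:600],np.ones((2,2,1)))])[...,::-1])
t=np.array([.489,.306]); a=np.radians(209); M=np.array([[np.cos(a),np.sin(a)],[-np.sin(a),np.cos(a)]])
B['stop']=(.034,.024,.022,.054)
for l in("blue_good","red_good","cream_good","stop"):
    for n in C:
        for d in manip.trace(n,l)[:1]:
            x=world(C[n],d["xy"],.045 if l=="stop" else .03)[0]; print(l,n,round(d["p"],2),np.round(M@(x[:2]-t),3))
s=manip.read_state(); print(s["tool_pos"],s["time_s"])
E
```

```text
time_s: 31.95
tool_pos: [0.4285, 0.4985, 0.185]
tcp_rot: [-3.141, 0.0, 2.077]
wrist_force: [0.3, -0.5, 0.5]
gripper_width: 0.0401
grip_force: 0.0
blue_good top 0.77 [0.039 0.046]
blue_good scene 0.94 [0.03  0.045]
red_good top 0.64 [ 0.039 -0.034]
red_good scene 0.9 [ 0.026 -0.031]
cream_good top 0.92 [-0.04  -0.038]
cream_good scene 0.94 [-0.042 -0.04 ]
stop top 0.93 [-0.037  0.043]
stop scene 0.98 [-0.049  0.049]
[0.42778491 0.49975819 0.18502029] 32.45[ WARN:0@1.263] global loadsave.cpp:1063 imwrite_ Unsupported depth image for selected encoder is fallbacked to CV_8U.
```

View pics/end.png

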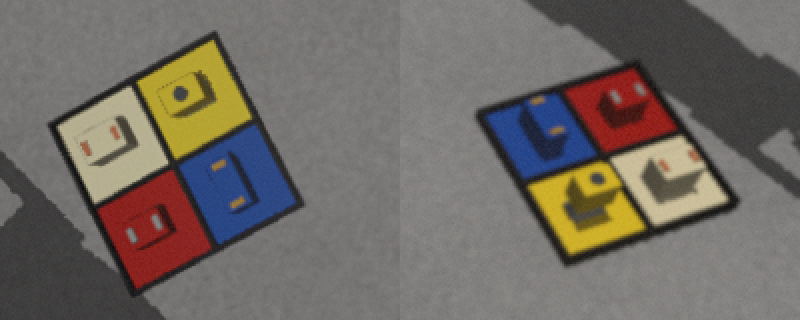

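All four stand upright near the centre of the compartment of their own colour, and the arm is clear, so I hand in.

```bash
python3 -c "
from workcell import manip
print(manip.hand_in())"
```

```text
the job is handed in; nothing more can be done
None
```

I packed the three sound parts and the board stop into their own colour compartments and handed the job in at about 32 s. The last pictures show all four upright and released, and I never touched the scorched twins; the hand-in returned no verdict.

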